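Find the soft leaf spring and reject it

TASK

One of the three leaf springs in the test stands has gone soft. Press each one down on its button at mid-span with about 8 N (never more than 12 N) and see how far it gives; when all three have been tested, push the reject slide of the soft one fully home, and leave the other two slides and everything else lying about as they are.

Things in the scene. Friction and masses are not known exactly. Their poses are not given: they have to be found in the camera images.
- stand_a: One of three like test stands, screwed down: base x -75..90, y -30..85, 12 mm thick. Origin on the underside below mid-leaf; x from leaf tip to clamp, y to the reject slide, z up. Dark clamp x 46..86, 36 wide, screws to z 67. Steel leaf 22 wide, 90 free, underside z 50, reaching to -x. Aluminium gauge housing x -65..-27, y -20..20, to z 63, covers the tip: press between it and the clamp.
- pad_a (a point): Top of the domed press button (18 mm sphere, 5 mm proud of the leaf; z 57 mm on the stand) at mid-span of the leaf of stand_a, leaf at rest. This point is fixed to the stand; it does not follow the leaf. A crossbeam of the gantry runs over the worktop 0.55 m up, just behind the row of stands: keep wrist and forearm low and clear of it.
- leaf_a (a joint): Bend of this leaf about its root, rad: 0 at rest, grows when pressed; the button sinks 45 mm x this. Springs back. Under 8 N a sound leaf's button sinks about 2.7 mm, a soft one's about 7 mm. All three look alike; the soft one may stand at any of the three places.
- gauge_a (a joint): Brass drag pointer under this leaf's tip, m: 0 at the top; the leaf (85 mm from its root) pushes it down and it stays at the lowest point reached: about 5 mm after 8 N on a sound leaf, about 13 mm on a soft one. Shows at the housing's open -x end.
- tab_a (a point): Middle of the -x face of the upright tab of this stand's reject slide, moving with it: 60 mm beside the leaf, 33 mm above the worktop. Dark tab 10 thick in x, 26 wide in y, z 18 to 46 mm, between rails up to z 18. Push it along the stand's +x with shut fingertips; takes about 2 N.
- reject_a (a joint): Travel of this stand's reject slide, m: 0 to 0.006 at the start (out), 0.035 fully home against its stop, towards the stand's +x; stays where it is left.
- stand_b: One of three like test stands, screwed down: base x -75..90, y -30..85, 12 mm thick. Origin on the underside below mid-leaf; x from leaf tip to clamp, y to the reject slide, z up. Dark clamp x 46..86, 36 wide, screws to z 67. Steel leaf 22 wide, 90 free, underside z 50, reaching to -x. Aluminium gauge housing x -65..-27, y -20..20, to z 63, covers the tip: press between it and the clamp.
- pad_b (a point): Top of the domed press button (18 mm sphere, 5 mm proud of the leaf; z 57 mm on the stand) at mid-span of the leaf of stand_b, leaf at rest. This point is fixed to the stand; it does not follow the leaf. A crossbeam of the gantry runs over the worktop 0.55 m up, just behind the row of stands: keep wrist and forearm low and clear of it.
- leaf_b (a joint): Bend of this leaf about its root, rad: 0 at rest, grows when pressed; the button sinks 45 mm x this. Springs back. Under 8 N a sound leaf's button sinks about 2.7 mm, a soft one's about 7 mm. All three look alike; the soft one may stand at any of the three places.
- gauge_b (a joint): Brass drag pointer under this leaf's tip, m: 0 at the top; the leaf (85 mm from its root) pushes it down and it stays at the lowest point reached: about 5 mm after 8 N on a sound leaf, about 13 mm on a soft one. Shows at the housing's open -x end.
- tab_b (a point): Middle of the -x face of the upright tab of this stand's reject slide, moving with it: 60 mm beside the leaf, 33 mm above the worktop. Dark tab 10 thick in x, 26 wide in y, z 18 to 46 mm, between rails up to z 18. Push it along the stand's +x with shut fingertips; takes about 2 N.
- reject_b (a joint): Travel of this stand's reject slide, m: 0 to 0.006 at the start (out), 0.035 fully home against its stop, towards the stand's +x; stays where it is left.
- stand_c: One of three like test stands, screwed down: base x -75..90, y -30..85, 12 mm thick. Origin on the underside below mid-leaf; x from leaf tip to clamp, y to the reject slide, z up. Dark clamp x 46..86, 36 wide, screws to z 67. Steel leaf 22 wide, 90 free, underside z 50, reaching to -x. Aluminium gauge housing x -65..-27, y -20..20, to z 63, covers the tip: press between it and the clamp.
- pad_c (a point): Top of the domed press button (18 mm sphere, 5 mm proud of the leaf; z 57 mm on the stand) at mid-span of the leaf of stand_c, leaf at rest. This point is fixed to the stand; it does not follow the leaf. A crossbeam of the gantry runs over the worktop 0.55 m up, just behind the row of stands: keep wrist and forearm low and clear of it.
- leaf_c (a joint): Bend of this leaf about its root, rad: 0 at rest, grows when pressed; the button sinks 45 mm x this. Springs back. Under 8 N a sound leaf's button sinks about 2.7 mm, a soft one's about 7 mm. All three look alike; the soft one may stand at any of the three places.
- gauge_c (a joint): Brass drag pointer under this leaf's tip, m: 0 at the top; the leaf (85 mm from its root) pushes it down and it stays at the lowest point reached: about 5 mm after 8 N on a sound leaf, about 13 mm on a soft one. Shows at the housing's open -x end.
- tab_c (a point): Middle of the -x face of the upright tab of this stand's reject slide, moving with it: 60 mm beside the leaf, 33 mm above the worktop. Dark tab 10 thick in x, 26 wide in y, z 18 to 46 mm, between rails up to z 18. Push it along the stand's +x with shut fingertips; takes about 2 N.
- reject_c (a joint): Travel of this stand's reject slide, m: 0 to 0.006 at the start (out), 0.035 fully home against its stop, towards the stand's +x; stays where it is left.
- pliers: Bystander: red-handled needle-nose pliers 153x50x13 mm; origin at its underside, leave it alone.
- nozzle_1: Bystander: copper welding nozzle, 24 mm wide, 32 high, standing; origin at its underside, leave it alone.
- nozzle_2: Bystander: copper welding nozzle, 20 mm wide, 32 high, standing; origin at its underside, leave it alone.
- marker_1: Bystander: black marker pen 128x15 mm, behind the stands; origin at its underside, leave it alone.
- lens_case_2: Bystander: flat blue lens box 50x50x15 mm, behind the stands; origin at its underside, leave it alone.
- fuse_box: Bystander: small yellow and white carton 58x75x30 mm, left of the stands; origin at its underside, leave it alone.

How it is judged:
On the way, in this order (a step that is already met when the one before it is completed fails the run):
1. all three leaves have been pressed at the button with at least about 6 N, as their drag pointers show (past 3.6 mm on the two sound ones, past 9 mm on the soft one) (value of joint each of gauge_a, gauge_c above 0.0036 m and value of joint gauge_b above 0.009 m), for 0.2 s.
2. the soft leaf's reject slide is home (past 31 of its 35 mm) (value of joint reject_b above 0.031 m), for 0.2 s.
At the end, for the whole second after the job is handed in: All three drag pointers show a test press (past 3.6 mm on sound leaves, past 9 mm on the soft one), all leaves are released (below 0.02 rad), the soft leaf's reject slide is past 31 of 35 mm, the other two are still out (below 12 mm), and no bystander is more than 20 mm from its start (all of step 1 and value of joint each of leaf_a, leaf_b, leaf_c below 0.02 rad and value of joint reject_b above 0.031 m and value of joint each of reject_a, reject_c below 0.012 m and distance of each of pliers, nozzle_1, nozzle_2, marker_1, lens_case_2, fuse_box from where it was at the start of the episode below 0.02 m); the robot touches nothing.
It fails at once if the robot pressed a leaf with more than 12 N (contact force between any of the fingers, the arm and leaf_a above 12 N or contact force between any of the fingers, the arm and leaf_b above 12 N or contact force between any of the fingers, the arm and leaf_c above 12 N).
It fails at once if the reject slide of a sound leaf was pushed past 12 mm (not (value of joint each of reject_a, reject_c below 0.012 m)).
It fails at once if a bystander was moved by more than 20 mm (not (distance of each of pliers, nozzle_1, nozzle_2, marker_1, lens_case_2, fuse_box from where it was at the start of the episode below 0.02 m)).
It also fails if it takes over 61 s, if anything falls off the work surface, if the arm or the gripper's body presses on something with over 40 N, if the wrist force passes 120 N, or if a joint passes its speed limit or range.

ROBOT

A 7-joint arm with a two-finger parallel gripper is mounted at the origin on a cart in front of the work surface, level with it; the furniture and walls round the work are solid. World frame = base frame: x ahead of the robot, y to its left, z up, the work surface at z = 0. Lengths are in m, angles in rad, forces in N, time in s.
With the tool pointing down it reaches from about 0.4 to 0.85 m from the base axis. Payload 10.4 kg.
Tool frame: the origin (TCP) lies between the finger pads; the fingertips stand r.nose_length ahead of it and the grasp point (between the pads) lies 6 mm ahead of it (r.nose_length is the distance from the TCP to the fingertips, in m); z points along the fingers, x is the direction in which the jaws open and shut, and the axes are right-handed (so a half turn about z gives the same grasp; the last joint's range is limited). The gripper opens to 87 mm and grips with 3 to 60 N. Pads are 19 mm wide; open, the fingers measure 117 mm over their backs; the gripper's body (75 mm by 190 mm) begins 51 mm behind the grasp point.
Start: joints at [-1.219, 0.332, -0.065, 1.46, 0.022, 1.35, -0.088], TCP at [0.229, 0.582, 0.248] pointing down, gripper open.
Joint ranges: [-2.6, 2.6], [-0.5, 2.12], [-1.47, 1.34], [0.16, 2.42], [-1.27, 4.41], [0.06, 2.06], [-2.6, 2.6]. Speed limits (rad/s): [2.22, 2.22, 2.79, 2.79, 3.14, 3.14, 3.14].

INTERFACE

Orientations are given as a unit quaternion [x, y, z, w].
In Python, from bench import r gives the robot as it stands. The module is installed in compiled form; this text tells all that it offers.
- The arm moves only by the shell command python3 -m creep 'ROWS' [OPENING] [FORCE]. ROWS is JSON, a list of rows, each an object of numbers: "x", "y", "z": the shift along the world's x, y, z in m; "spin": the turn about the world's z in degrees. In form: [{"x": .., "y": .., "z": .., "spin": ..}, ...]. A call has 1 to 12 rows; each row is the pose to reach, as a shift and turn from the pose commanded when the call began; what a row does not reach only later rows make up. A row lasts 1/8 s, in which the tool goes at most 62.5 mm and 10.7 degrees, less where a joint would pass 70% of its speed; a pose out of reach is approached as far as the arm can. A call with a gripper value outside its range is refused whole. OPENING is the finger opening in m, from 0 to 0.087, set as the call begins (- or left out, the last holds). The fingers move at their own pace and stop on an object; FORCE is the grip in N (left out, the last holds). Time passes only in rows, so rows that repeat a pose let the fingers close. It gives the time, the measured TCP pose, the force and the opening at its end, in the units of the state.
- r.read_state(): the state, without advancing time (a new reading comes with each control period).
- r.camera(name): name is "scene" or "top" or "wrist"; returns a dict with "pixels" (400x640x3 uint8, blue, green, red), "z_map" (400x640 float32, m along the optical axis (not along the pixel's ray), 0 where there is no reading), "K" (3x3 intrinsics, pixels), "R" (3x3) and "t" (3): a world point X has camera coordinates R X + t. Camera axes: x right, y down, z forward; pixel columns grow to the right and rows downward; lengths in m; the calibration is good to about 2 mm. The wrist camera is an equidistant fisheye: a pixel r from the principal point sees the ray r / f radians off the axis. A picture is of the moment at which its call begins.
- r.close_job(): hands the job in, once; it reports no verdict.
The state is a dict: "time": time; "joint_positions": joint angles; "joint_vel": joint speeds; "joint_torque": joint torques, N m; "ee_pos": TCP position; "eef_rot": TCP orientation; "ft_force": force on the tool from outside, world axes, zero at the start; "torque": the same for the moment, N m; "width": finger opening in m.
Only numpy, scipy, OpenCV 4.12 (cv2) and the standard library are available. Lean on these libraries where they do the work, as an engineer would, in place of code of your own. Each camera call takes 0.05 s, during which the arm holds its last target. There are 200 camera calls.

## Working session

There is one attempt and no reset: what is moved stays moved. The work goes in short steps, Python scripts to look and compute and a shell command to move; the robot and the scene stay as the last step left them, time stands still between calls to the robot, and variables do not carry over. Pictures are saved under pics/ and viewed, about 8 in all and at most 12, crops included, and the job is handed in when it is done.

```bash
mkdir -p pics; cat > h.py <<'E'
import numpy as np, cv2
from bench import r
def pts(c):
    h,w=c["z_map"].shape; v,u=np.mgrid[:h,:w]; z=c["z_map"]; K=c["K"]
    P=np.stack([(u-K[0,2])/K[0,0]*z,(v-K[1,2])/K[1,1]*z,z],-1)
    return (P-c["t"])@c["R"]
def px(c,X):
    p=c["R"]@np.array(X)+c["t"]; q=c["K"]@p; return q[:2]/q[2]
E
python3 - <<'E'
from h import *
s=r.read_state();print(s,r.nose_length)
for n in("top","scene"):
    c=r.camera(n);cv2.imwrite(f"pics/{n}0.png",c["pixels"]);np.savez(f"{n}0.npz",**c);print(n,c["K"],c["R"],c["t"])
E
```

```text
{'time': 0.0, 'joint_positions': array([-1.21862234,  0.33289594, -0.06468554,  1.46093832,  0.0216328 ,
        1.34991362, -0.08849245]), 'joint_vel': array([-1.02663335e-03,  1.23565344e-03,  2.93554031e-05,  2.48510453e-04,
       -8.72560355e-04, -1.74173243e-03,  1.05442414e-03]), 'joint_torque': array([-1.30688932e-04, -6.23261976e+01,  2.44875223e-02, -3.89878070e+01,
       -6.12348248e-02,  4.00974357e-02,  1.60244717e-04]), 'ee_pos': array([0.228681  , 0.58127989, 0.24674029]), 'eef_rot': array([ 8.26450543e-01,  5.63008852e-01, -5.71952020e-04,  4.52768825e-04]), 'ft_force': array([ 0.21716638,  0.48450528, -0.03616641]), 'torque': array([-0.03987338, -0.04039806, -0.02070319]), 'width': 0.08662509779358338} 0.025
top [[367.93158587   0.         314.52620493]
 [  0.         367.93158587 198.80609538]
 [  0.           0.           1.        ]] [[-0.10491026 -0.99448117  0.00101643]
 [-0.9645482   0.10150358 -0.24360581]
 [ 0.24215822 -0.02653714 -0.96987379]] [0.11776106 0.54889785 0.92460733]
scene [[388.86920468   0.         316.92791349]
 [  0.         388.86920468 203.23781226]
 [  0.           0.           1.        ]] [[ 0.48520981 -0.87438488  0.00474588]
 [-0.68325196 -0.38252301 -0.62196696]
 [ 0.54565392  0.29854184 -0.7830291 ]] [-0.21970977  0.43718103  0.7916814 ]
```

View pics/top0.png

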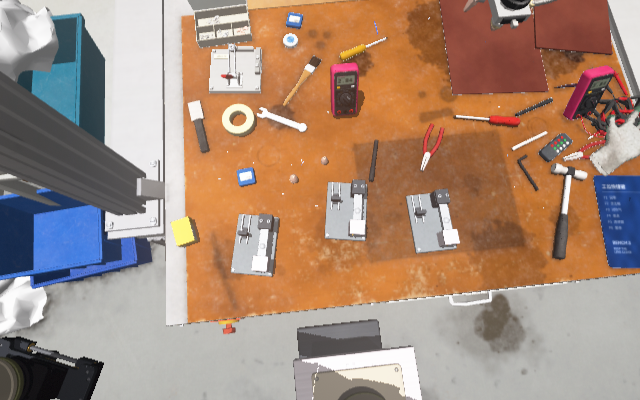

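View pics/scene0.png

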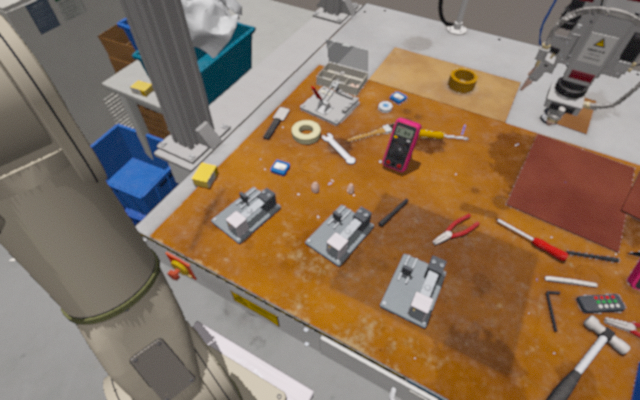

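Top view: three stands at about (256,245), (346,210) and (433,222). Their clamps face away from the robot and their slides lie on the left. Pliers are at (432,148), the marker at (374,160), nozzles at (293,178) and (325,160), the lens case at (246,177) and the carton at (185,232).

```bash
cat > m.py <<'E'
from h import *
c=dict(np.load("top0.npz"));P=pts(c);z=P[...,2]
img=c["pixels"];hsv=cv2.cvtColor(img,cv2.COLOR_BGR2HSV)
up=[]
for (u,v) in [(256,245),(346,210),(433,222)]:
    win=np.zeros(z.shape,bool);win[v-45:v+45,u-40:u+40]=1
    print("zpct",np.percentile(z[win],[5,50,90,99]))
    m=win&(hsv[...,1]<60)&(z>.006)&(z<.09)
    n,l,st,_=cv2.connectedComponentsWithStats(m.astype(np.uint8));m=l==1+st[1:,4].argmax()
    b=m&(z<.017)
    rect=cv2.minAreaRect((P[b][:,:2]*1000).astype(np.float32));print("base",rect,b.sum())
    cen=np.array(rect[0])/1000
    a=np.deg2rad(rect[2]); 
    if rect[1][0]<rect[1][1]:a+=np.pi/2
    a=(a+np.pi/2)%np.pi-np.pi/2
    o=cen-np.array([[np.cos(a),-np.sin(a)],[np.sin(a),np.cos(a)]])@[.0075,.0275]
    print("yaw",np.rad2deg(a),"origin",o)
    h=m&(z>.058)&(z<.068)&(img.min(-1)>170)
    print("housing top centroid",P[h].mean(0),h.sum(),"in stand",(P[h].mean(0)[:2]-o)@np.array([[np.cos(a),-np.sin(a)],[np.sin(a),np.cos(a)]]))
    up.append(cv2.resize(img[v-45:v+45,u-32:u+32],None,fx=4,fy=4,interpolation=2))
cv2.imwrite("pics/crop.png",np.hstack(up))
E
python3 m.py
```

```text
zpct [-0.00232361  0.00176073  0.04665067  0.06524052]
base ((461.44659423828125, 236.49447631835938), (114.3440170288086, 163.61761474609375), 78.91199493408203) 1576
yaw -11.088005065917985 origin [0.44879789 0.21095019]
housing top centroid [0.41061395 0.21892872 0.06331389] 240 in stand [-0.03900557  0.00048619]
zpct [-0.00234276  0.00176495  0.03777473  0.06566359]
base ((529.9175415039062, -26.949798583984375), (114.41339874267578, 164.04954528808594), 80.28450775146484) 1540
yaw -9.715492248535151 origin [ 0.51788432 -0.05278972]
housing top centroid [ 0.47736947 -0.04580132  0.06318786] 222 in stand [-4.11131150e-02  5.10575227e-05]
zpct [-0.00229916  0.00173596  0.04738981  0.06561258]
base ((473.70367431640625, -259.6514587402344), (115.55013275146484, 164.06077575683594), 89.98432159423828) 1542
yaw -0.015678405761688923 origin [ 0.46619615 -0.28714941]
housing top centroid [ 0.42452849 -0.28762476  0.06323132] 220 in stand [-0.04166753 -0.00048675]
```

View pics/crop.png

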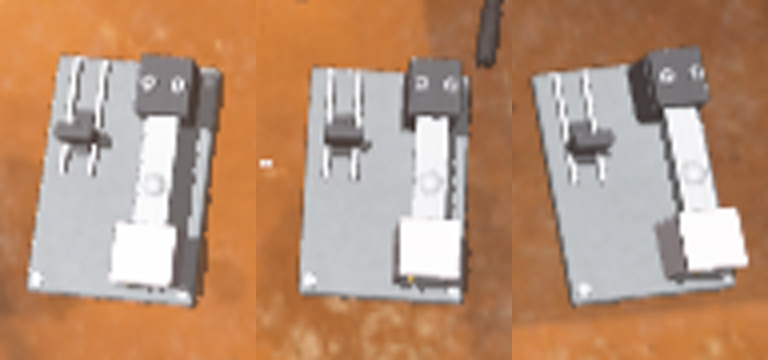

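```bash
python3 -m creep '[{"x":0.03,"y":-0.05,"z":-0.01,"spin":2},{"x":0.06,"y":-0.10,"z":-0.02,"spin":4},{"x":0.09,"y":-0.15,"z":-0.04,"spin":6},{"x":0.12,"y":-0.20,"z":-0.06,"spin":8},{"x":0.15,"y":-0.25,"z":-0.08,"spin":10.4},{"x":0.18,"y":-0.30,"z":-0.10,"spin":10.4},{"x":0.21,"y":-0.35,"z":-0.117,"spin":10.4},{"x":0.22,"y":-0.371,"z":-0.117,"spin":10.4},{"x":0.22,"y":-0.371,"z":-0.117,"spin":10.4},{"x":0.22,"y":-0.371,"z":-0.117,"spin":10.4}]' 0 20
python3 - <<'E'
from h import *
c=r.camera("wrist");cv2.imwrite("pics/w1.png",c["pixels"]);print(c["K"][0],c["R"],c["t"]);print(r.read_state()["joint_positions"])
E
```

```text
time: 1.35
ee_pos: [0.4483, 0.2117, 0.1306]
eef_rot: [0.772, 0.636, 0.0, -0.0]
ft_force: [-0.3, 0.1, -0.3]
width: 0.0017
[309.70691629   0.         321.19417778] [[ 1.90844499e-01  9.81620045e-01 -6.82103607e-04]
 [ 9.38081671e-01 -1.82175120e-01  2.94643861e-01]
 [ 2.89104058e-01 -5.68710291e-02 -9.55606891e-01]] [-0.29313232 -0.38291663  0.16299242]
[-0.70726005  0.14981385  0.18765502  1.94720337 -0.03276327  1.04726707
  0.87411097]
```

View pics/w1.png

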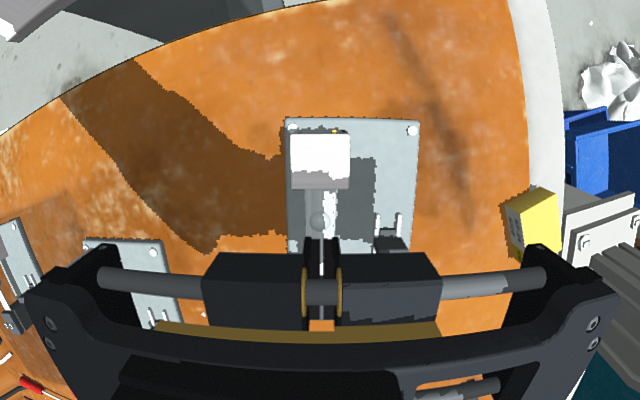

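The wrist view shows the button at about (319,222), in line with the closed fingers. I'll cast its ray to check it, and make a first descent.

```bash
cat >> h.py <<'E'
def fray(c,u,v,z):
    K=c["K"];d=np.array([u-K[0,2],v-K[1,2]]);rr=np.hypot(*d);th=rr/K[0,0]
    ray=np.r_[d/rr*np.sin(th),np.cos(th)]@c["R"];C=-c["R"].T@c["t"]
    return C+ray*(z-C[2])/ray[2]
E
python3 - <<'E'
from h import *
c=r.camera("wrist");print(fray(c,319,222,.054),fray(c,321,159,.063))
E
python3 -m creep '[{"z":-0.02},{"z":-0.035},{"z":-0.042},{"z":-0.042}]'
```

```text
[0.44764413 0.21023069 0.054     ] [0.40041559 0.22090353 0.063     ]invalid input at $[0]: expected keys x, y, z, spin
```

```bash
python3 -m creep '[{"x":0,"y":-0.001,"z":-0.02,"spin":0},{"x":0,"y":-0.001,"z":-0.035,"spin":0},{"x":0,"y":-0.001,"z":-0.042,"spin":0},{"x":0,"y":-0.001,"z":-0.042,"spin":0},{"x":0,"y":-0.001,"z":-0.042,"spin":0}]'
```

```text
time: 2.08
ee_pos: [0.4491, 0.2099, 0.0891]
eef_rot: [0.772, 0.636, 0.0, 0.0]
ft_force: [-0.5, -0.2, -0.2]
width: 0.0001
```

```bash
python3 -m creep '[{"x":0,"y":0,"z":-0.001,"spin":0},{"x":0,"y":0,"z":-0.002,"spin":0},{"x":0,"y":0,"z":-0.003,"spin":0},{"x":0,"y":0,"z":-0.004,"spin":0},{"x":0,"y":0,"z":-0.005,"spin":0},{"x":0,"y":0,"z":-0.006,"spin":0},{"x":0,"y":0,"z":-0.006,"spin":0},{"x":0,"y":0,"z":-0.006,"spin":0}]'
```

```text
time: 3.08
ee_pos: [0.4488, 0.2096, 0.0826]
eef_rot: [0.772, 0.636, 0.0, -0.0]
ft_force: [-0.1, 0.3, 0.4]
width: 0.0005
```

```bash
python3 -m creep '[{"x":0,"y":0,"z":-0.0007,"spin":0},{"x":0,"y":0,"z":-0.0015,"spin":0},{"x":0,"y":0,"z":-0.0015,"spin":0},{"x":0,"y":0,"z":-0.0015,"spin":0}]'
```

```text
time: 3.58
ee_pos: [0.4488, 0.2097, 0.0812]
eef_rot: [0.772, 0.636, 0.0, -0.0]
ft_force: [-1.0, 0.3, 2.9]
width: -0.0001
```

```bash
python3 -m creep '[{"x":0,"y":0,"z":-0.0005,"spin":0},{"x":0,"y":0,"z":-0.001,"spin":0},{"x":0,"y":0,"z":-0.001,"spin":0},{"x":0,"y":0,"z":-0.001,"spin":0}]'
```

```text
time: 4.08
ee_pos: [0.4488, 0.2097, 0.0802]
eef_rot: [0.772, 0.636, 0.0, -0.0]
ft_force: [-1.2, -0.4, 4.8]
width: 0.0003
```

```bash
python3 -m creep '[{"x":0,"y":0,"z":-0.0005,"spin":0},{"x":0,"y":0,"z":-0.001,"spin":0},{"x":0,"y":0,"z":-0.001,"spin":0},{"x":0,"y":0,"z":-0.001,"spin":0}]'; python3 -c "
from h import *
for i in range(4): r.camera('top');print(r.read_state()['ft_force'][2],r.read_state()['ee_pos'][2])"
```

```text
time: 4.58
ee_pos: [0.4487, 0.2098, 0.0793]
eef_rot: [0.772, 0.636, 0.0, -0.0]
ft_force: [-3.2, -0.6, 7.3]
width: 0.0007
7.390380743280084 0.07932913830539813
7.014008569911065 0.07934825401074852
6.139444566261213 0.07934245513178718
7.786419250570576 0.07932135600376593
```

```bash
python3 -m creep '[{"x":0,"y":0,"z":-0.0003,"spin":0},{"x":0,"y":0,"z":-0.0003,"spin":0}]'; python3 -m creep '[{"x":0,"y":0,"z":0.005,"spin":0},{"x":0,"y":0,"z":0.03,"spin":0},{"x":0,"y":0,"z":0.05,"spin":0},{"x":0.03,"y":-0.1,"z":0.05,"spin":0},{"x":0.03,"y":-0.1,"z":0.05,"spin":0},{"x":0.05,"y":-0.16,"z":0.05,"spin":0.5},{"x":0.06,"y":-0.21,"z":0.05,"spin":1},{"x":0.069,"y":-0.25,"z":0.05,"spin":1.4},{"x":0.069,"y":-0.263,"z":0.035,"spin":1.4},{"x":0.069,"y":-0.263,"z":0.012,"spin":1.4},{"x":0.069,"y":-0.263,"z":0.007,"spin":1.4},{"x":0.069,"y":-0.263,"z":0.007,"spin":1.4}]'
```

```text
time: 5.03
ee_pos: [0.4487, 0.2098, 0.0791]
eef_rot: [0.772, 0.636, 0.0, -0.0]
ft_force: [-2.6, 0.1, 6.9]
width: 0.0003
time: 6.52
ee_pos: [0.5175, -0.0527, 0.0855]
eef_rot: [0.764, 0.645, -0.0, -0.0]
ft_force: [0.2, 0.4, -0.6]
width: 0.0006
```

```bash
python3 -m creep '[{"x":0,"y":0,"z":-0.001,"spin":0},{"x":0,"y":0,"z":-0.002,"spin":0},{"x":0,"y":0,"z":-0.003,"spin":0},{"x":0,"y":0,"z":-0.004,"spin":0},{"x":0,"y":0,"z":-0.0045,"spin":0},{"x":0,"y":0,"z":-0.0045,"spin":0},{"x":0,"y":0,"z":-0.0045,"spin":0}]'
```

```text
time: 7.4
ee_pos: [0.5178, -0.0534, 0.0813]
eef_rot: [0.764, 0.645, 0.0, -0.0]
ft_force: [-0.5, -0.1, 1.9]
width: 0.0006
```

```bash
python3 -m creep '[{"x":0,"y":0,"z":-0.0005,"spin":0},{"x":0,"y":0,"z":-0.001,"spin":0},{"x":0,"y":0,"z":-0.001,"spin":0},{"x":0,"y":0,"z":-0.001,"spin":0}]'
```

```text
time: 7.9
ee_pos: [0.5178, -0.0534, 0.0803]
eef_rot: [0.764, 0.645, 0.0, -0.0]
ft_force: [-0.6, 0.6, 2.0]
width: 0.0002
```

```bash
python3 -m creep '[{"x":0,"y":0,"z":-0.0005,"spin":0},{"x":0,"y":0,"z":-0.001,"spin":0},{"x":0,"y":0,"z":-0.0015,"spin":0},{"x":0,"y":0,"z":-0.0015,"spin":0},{"x":0,"y":0,"z":-0.0015,"spin":0}]'
```

```text
time: 8.52
ee_pos: [0.5177, -0.0533, 0.0788]
eef_rot: [0.764, 0.645, -0.0, -0.0]
ft_force: [-1.7, 0.6, 3.8]
width: 0.0007
```

```bash
python3 -m creep '[{"x":0,"y":0,"z":-0.0005,"spin":0},{"x":0,"y":0,"z":-0.001,"spin":0},{"x":0,"y":0,"z":-0.001,"spin":0},{"x":0,"y":0,"z":-0.001,"spin":0}]'
```

```text
time: 9.02
ee_pos: [0.5178, -0.0534, 0.0778]
eef_rot: [0.764, 0.645, -0.0, -0.0]
ft_force: [-2.7, 0.9, 5.5]
width: 0.0006
```

```bash
python3 -m creep '[{"x":0,"y":0,"z":-0.0005,"spin":0},{"x":0,"y":0,"z":-0.001,"spin":0},{"x":0,"y":0,"z":-0.0013,"spin":0},{"x":0,"y":0,"z":-0.0013,"spin":0},{"x":0,"y":0,"z":-0.0013,"spin":0}]'; python3 -c "
from h import *
for i in range(4): r.camera('top');print(r.read_state()['ft_force'][2],r.read_state()['ee_pos'][2])"
```

```text
time: 9.65
ee_pos: [0.5177, -0.0533, 0.0766]
eef_rot: [0.764, 0.645, 0.0, -0.0]
ft_force: [-3.5, 1.2, 6.2]
width: 0.0004
5.365780368495989 0.07656503566319703
6.170217666649613 0.07656881440259151
6.424881194807721 0.07655157081472909
6.220515116692011 0.07653895627046417
```

```bash
python3 -m creep '[{"x":0,"y":0,"z":-0.0005,"spin":0},{"x":0,"y":0,"z":-0.001,"spin":0},{"x":0,"y":0,"z":-0.0013,"spin":0},{"x":0,"y":0,"z":-0.0013,"spin":0},{"x":0,"y":0,"z":-0.0013,"spin":0}]'; python3 -c "
from h import *
for i in range(3): r.camera('top');print(r.read_state()['ft_force'][2],r.read_state()['ee_pos'][2])"
```

```text
time: 10.48
ee_pos: [0.5177, -0.0533, 0.0753]
eef_rot: [0.764, 0.645, 0.0, -0.0]
ft_force: [-3.9, 1.0, 7.2]
width: 0.0009
7.12392371806 0.07534576384182556
7.832025617591218 0.07534133143475227
7.198719752774684 0.07532997922328485
```

The middle leaf sank about 6.7 mm at about 7.3 N, so it is soft. Now the right stand.

```bash
python3 -m creep '[{"x":0,"y":0,"z":0.01,"spin":0},{"x":0,"y":0,"z":0.035,"spin":0},{"x":0,"y":0,"z":0.055,"spin":0},{"x":-0.01,"y":-0.05,"z":0.055,"spin":2},{"x":-0.02,"y":-0.1,"z":0.055,"spin":4},{"x":-0.035,"y":-0.15,"z":0.055,"spin":6},{"x":-0.045,"y":-0.2,"z":0.055,"spin":8},{"x":-0.0515,"y":-0.234,"z":0.05,"spin":9.7},{"x":-0.0515,"y":-0.234,"z":0.035,"spin":9.7},{"x":-0.0515,"y":-0.234,"z":0.015,"spin":9.7},{"x":-0.0515,"y":-0.234,"z":0.0105,"spin":9.7},{"x":-0.0515,"y":-0.234,"z":0.0105,"spin":9.7}]'
```

```text
time: 12.12
ee_pos: [0.4665, -0.2868, 0.0857]
eef_rot: [0.707, 0.708, -0.0, -0.0]
ft_force: [-0.2, 0.3, 1.4]
width: 0.0
```

```bash
python3 -m creep '[{"x":0,"y":0,"z":-0.001,"spin":0},{"x":0,"y":0,"z":-0.002,"spin":0},{"x":0,"y":0,"z":-0.003,"spin":0},{"x":0,"y":0,"z":-0.0035,"spin":0},{"x":0,"y":0,"z":-0.0035,"spin":0},{"x":0,"y":0,"z":-0.0035,"spin":0}]'
```

```text
time: 12.88
ee_pos: [0.4663, -0.2874, 0.0822]
eef_rot: [0.707, 0.707, 0.0, -0.0]
ft_force: [0.1, -0.2, 0.9]
width: 0.0003
```

```bash
python3 -m creep '[{"x":0,"y":0,"z":-0.0005,"spin":0},{"x":0,"y":0,"z":-0.001,"spin":0},{"x":0,"y":0,"z":-0.001,"spin":0},{"x":0,"y":0,"z":-0.001,"spin":0}]'
```

```text
time: 13.38
ee_pos: [0.4663, -0.2874, 0.0812]
eef_rot: [0.707, 0.707, 0.0, -0.0]
ft_force: [-0.6, -0.6, 3.5]
width: 0.001
```

```bash
python3 -m creep '[{"x":0,"y":0,"z":-0.0005,"spin":0},{"x":0,"y":0,"z":-0.001,"spin":0},{"x":0,"y":0,"z":-0.001,"spin":0},{"x":0,"y":0,"z":-0.001,"spin":0}]'
```

```text
time: 13.88
ee_pos: [0.4663, -0.2874, 0.0803]
eef_rot: [0.707, 0.707, 0.0, -0.0]
ft_force: [-1.2, 1.5, 5.3]
width: 0.0007
```

```bash
python3 -m creep '[{"x":0,"y":0,"z":-0.0004,"spin":0},{"x":0,"y":0,"z":-0.0008,"spin":0},{"x":0,"y":0,"z":-0.0008,"spin":0},{"x":0,"y":0,"z":-0.0008,"spin":0}]';python3 -c "
from h import *
for i in range(4): r.camera('top');print(r.read_state()['ft_force'][2],r.read_state()['ee_pos'][2])"
```

```text
time: 14.38
ee_pos: [0.4662, -0.2875, 0.0796]
eef_rot: [0.707, 0.707, 0.0, -0.0]
ft_force: [-2.5, 1.2, 6.8]
width: 0.0006
6.918670512175653 0.07961062198830014
7.522585457123222 0.07961134132433309
6.611626978430966 0.07959689868950938
6.904798346508291 0.07960038008620621
```

```bash
python3 -m creep '[{"x":0,"y":0,"z":-0.0003,"spin":0},{"x":0,"y":0,"z":-0.0003,"spin":0}]'; python3 -m creep '[{"x":0,"y":0,"z":0.005,"spin":0},{"x":0,"y":0,"z":0.03,"spin":0},{"x":0,"y":0,"z":0.055,"spin":0},{"x":0,"y":0,"z":0.055,"spin":0}]'
python3 - <<'E'
from h import *
a=np.deg2rad(-9.7);o=np.array([.5179,-.0528]);R=np.array([[np.cos(a),-np.sin(a)],[np.sin(a),np.cos(a)]])
for n in("top0.npz",):
    P=pts(dict(np.load(n)));S=np.dstack([(P[...,:2]-o)@R,P[...,2]])
    m=(S[...,1]>.03)&(S[...,1]<.085)&(abs(S[...,0])<.09)&(S[...,2]>.025)&(S[...,2]<.06)
    q=S[m];print(len(q),np.percentile(q,[2,50,98],axis=0))
    t=q[q[:,2]>.043];print(t.min(0),t.mean(0),t.max(0))
    x=o+R@[t[:,0].min(),.06];print("face world",x)
E
```

```text
time: 14.82
ee_pos: [0.4663, -0.2874, 0.0793]
eef_rot: [0.707, 0.707, 0.0, -0.0]
ft_force: [-2.1, 1.6, 8.7]
width: 0.0004
time: 15.32
ee_pos: [0.4672, -0.2878, 0.1356]
eef_rot: [0.707, 0.707, 0.001, 0.001]
ft_force: [-0.7, 0.3, -0.6]
width: 0.0003
49 [[0.02915844 0.04780992 0.02700588]
 [0.03203987 0.05929177 0.04544186]
 [0.03839135 0.07289035 0.04903367]]
[0.02931939 0.0480918  0.04328438] [0.03436524 0.06022151 0.04690701] [0.03857792 0.07299291 0.04955491]
face world [0.55690959 0.0014022 ]
```

```bash
python3 -m creep '[{"x":0.01,"y":0.05,"z":0,"spin":-2},{"x":0.02,"y":0.1,"z":0,"spin":-4},{"x":0.03,"y":0.15,"z":0,"spin":-6},{"x":0.04,"y":0.2,"z":0,"spin":-8},{"x":0.055,"y":0.25,"z":0,"spin":-9.7},{"x":0.0617,"y":0.285,"z":0,"spin":-9.7},{"x":0.0617,"y":0.2937,"z":0,"spin":-9.7},{"x":0.0617,"y":0.2937,"z":-0.02,"spin":-9.7},{"x":0.0617,"y":0.2937,"z":-0.04,"spin":-9.7},{"x":0.0617,"y":0.2937,"z":-0.04,"spin":-9.7}]'
python3 - <<'E'
from h import *
c=r.camera("wrist");cv2.imwrite("pics/w2.png",c["pixels"])
E
```

```text
time: 16.58
ee_pos: [0.5265, 0.0052, 0.0924]
eef_rot: [0.765, 0.645, -0.002, -0.001]
ft_force: [0.1, -0.3, -0.3]
width: 0.0005
```

View pics/w2.png

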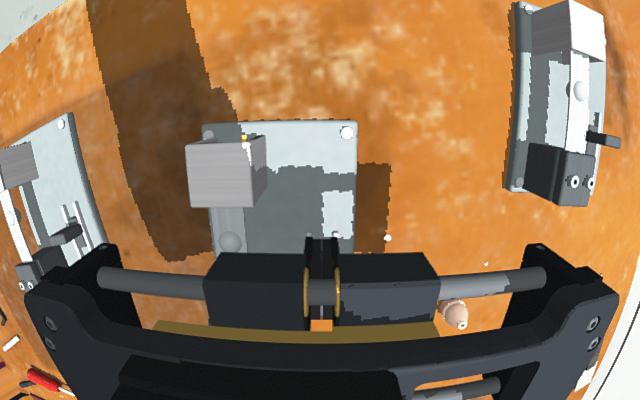

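The fingers are at (320,250) over the open base, beside the middle leaf (button at 230,240), with nothing underneath. I'll go down and start the push.

```bash
python3 -m creep '[{"x":0,"y":0,"z":-0.02,"spin":0},{"x":0,"y":0,"z":-0.038,"spin":0},{"x":0,"y":0,"z":-0.038,"spin":0},{"x":0.0049,"y":-0.0008,"z":-0.038,"spin":0},{"x":0.0099,"y":-0.0017,"z":-0.038,"spin":0},{"x":0.0148,"y":-0.0025,"z":-0.038,"spin":0},{"x":0.0197,"y":-0.0034,"z":-0.038,"spin":0},{"x":0.0246,"y":-0.0042,"z":-0.038,"spin":0},{"x":0.0246,"y":-0.0042,"z":-0.038,"spin":0}]'
```

```text
time: 17.75
ee_pos: [0.553, 0.002, 0.056]
eef_rot: [0.764, 0.645, 0.0, 0.0]
ft_force: [0.4, 0.1, 1.2]
width: 0.0004
```

```bash
python3 -m creep '[{"x":0.0039,"y":-0.0007,"z":0,"spin":0},{"x":0.0079,"y":-0.0013,"z":0,"spin":0},{"x":0.0118,"y":-0.002,"z":0,"spin":0},{"x":0.0158,"y":-0.0027,"z":0,"spin":0},{"x":0.0197,"y":-0.0034,"z":0,"spin":0},{"x":0.0197,"y":-0.0034,"z":0,"spin":0}]'
```

```text
time: 18.5
ee_pos: [0.5728, -0.0013, 0.0561]
eef_rot: [0.764, 0.645, 0.0, 0.0]
ft_force: [0.5, 0.1, 0.5]
width: 0.0004
```

```bash
python3 -m creep '[{"x":0.002,"y":-0.0003,"z":0,"spin":0},{"x":0.004,"y":-0.0007,"z":0,"spin":0},{"x":0.0059,"y":-0.001,"z":0,"spin":0}]'
python3 - <<'E'
from h import *
c=r.camera("scene");u,v=px(c,[.57,0,.03]).astype(int);print(u,v)
cv2.imwrite("pics/s2.png",cv2.resize(c["pixels"][v-70:v+70,u-90:u+90],None,fx=4,fy=4))
E
```

```text
time: 18.88
ee_pos: [0.5762, -0.0018, 0.056]
eef_rot: [0.764, 0.645, -0.002, -0.002]
ft_force: [-18.2, 1.2, 16.0]
width: 0.0002
337 213
```

View pics/s2.png

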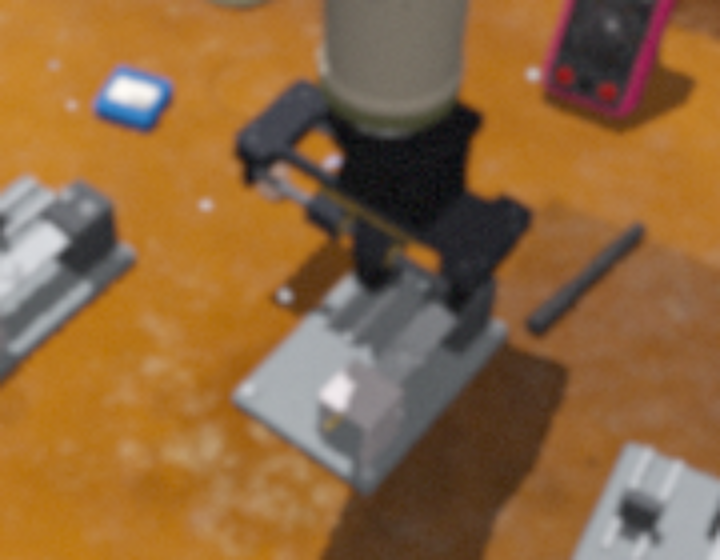

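The push ended on a hard stop. I'll back off, lift clear and look.

```bash
python3 -m creep '[{"x":-0.01,"y":0.0017,"z":0,"spin":0},{"x":-0.025,"y":0.0043,"z":0,"spin":0},{"x":-0.025,"y":0.0043,"z":0.03,"spin":0},{"x":-0.025,"y":0.0043,"z":0.08,"spin":0},{"x":-0.05,"y":0.05,"z":0.09,"spin":0},{"x":-0.09,"y":0.09,"z":0.1,"spin":0},{"x":-0.12,"y":0.13,"z":0.1,"spin":0},{"x":-0.12,"y":0.18,"z":0.1,"spin":0},{"x":-0.13,"y":0.23,"z":0.1,"spin":0},{"x":-0.15,"y":0.28,"z":0.1,"spin":0},{"x":-0.15,"y":0.31,"z":0.1,"spin":0},{"x":-0.15,"y":0.31,"z":0.1,"spin":0}]'
python3 - <<'E'
from h import *
c=r.camera("top");np.savez("top1.npz",**c)
cv2.imwrite("pics/t3.png",cv2.resize(c["pixels"][130:290,160:480],None,fx=2.5,fy=2.5,interpolation=2))
for nm,o,y in(("L",(.4488,.2110),-11.1),("M",(.5179,-.0528),-9.7),("R",(.4662,-.2871),0)):
  a=np.deg2rad(y);R=np.array([[np.cos(a),-np.sin(a)],[np.sin(a),np.cos(a)]])
  for f in("top0.npz","top1.npz"):
    P=pts(dict(np.load(f)));S=np.dstack([(P[...,:2]-o)@R,P[...,2]])
    m=(S[...,1]>.03)&(S[...,1]<.085)&(abs(S[...,0])<.09)&(S[...,2]>.041)&(S[...,2]<.055)
    t=S[m];print(nm,f,len(t),t[:,0].min().round(4),t[:,0].mean().round(4),t[:,0].max().round(4))
E
```

```text
time: 20.42
ee_pos: [0.4275, 0.3102, 0.1561]
eef_rot: [0.763, 0.646, 0.001, -0.0]
ft_force: [-0.3, -0.6, -0.1]
width: 0.0009
L top0.npz 36 0.0277 0.0321 0.0376
L top1.npz 37 0.0271 0.0319 0.0375
M top0.npz 37 0.0293 0.0339 0.0386
M top1.npz 37 0.0602 0.0651 0.0704
R top0.npz 35 0.0273 0.0323 0.0374
R top1.npz 36 0.0278 0.0323 0.0373
```

View pics/t3.png

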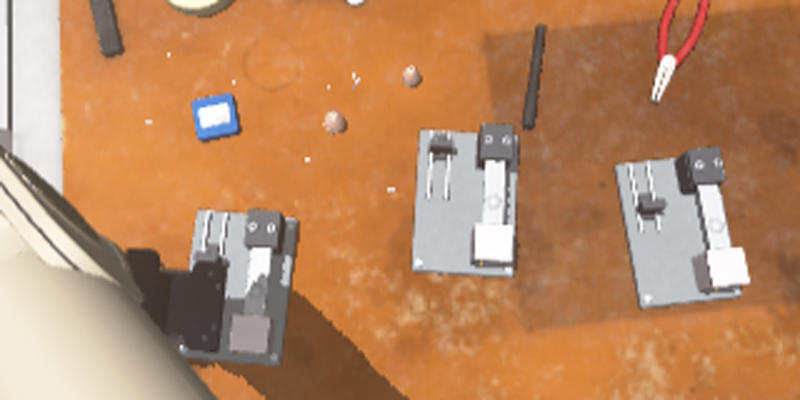

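The middle tab moved about 31 mm and ended on its stop. The other two slides, the nozzles, the lens box, the marker and the pliers look unmoved. Handing in.

```bash
python3 -c "
from bench import r
print(r.read_state()['ft_force'],r.close_job())"
```

```text
the job is handed in; nothing more can be done
[ 0.2367342   0.13647477 -0.29084992] None
```

I tested all three leaves, found the middle one soft, pushed its reject slide home and handed the job in at about 20.5 s.

| Leaf | Press force | Button sink | Result |
|---|---|---|---|
| Left | about 7 N | about 3 mm | sound |
| Middle | about 7.3 N | about 6.7 mm | soft |
| Right | about 7–8.7 N | about 3 mm | sound |

The highest force I read during any press was 8.7 N; I only read it at the end of each small step.

**Last checks:**
- **Middle slide:** the depth picture showed its tab moved about 31 mm. It started about 2 mm further in than the other two, and the push ended on a hard stop at about 18 N (plus 16 N upward on the tool). I took that as fully home.
- **Other slides:** the left and right tabs are within 1 mm of where they started.
- **Bystanders:** those in the last picture (pliers, marker, both nozzles, lens box) looked unmoved. The carton was outside that crop, so I did not check it at the end.
- **Robot:** it was clear of everything, with about 0 N on the tool.

**Not confirmed:**
- **Drag pointers:** I did not read them directly. From the button sinks they should stand at about 5 mm on the sound leaves and 12–13 mm on the soft one.
- **Push force:** at the two pauses during the push it read only about 0.5 N, though the slide should take about 2 N. The tab's measured movement shows the slide did travel.

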